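# Set the trimmer's back gauge to the red stop

### The arm

A 7-joint arm with a two-finger parallel gripper is mounted at the origin on the work surface. World frame = base frame: x ahead of the robot, y to its left, z up, the work surface at z = 0. Lengths are in m, angles in rad, forces in N, time in s.
With the tool pointing down it reaches from about 0.4 to 0.85 m from the base axis. Payload 4.4 kg.
Tool frame: the origin (TCP) lies at the centre of the arm's flange, where the gripper is bolted on; the fingertips stand 199 mm ahead of it and the grasp point (between the pads) lies 180 mm ahead of it; z points along the fingers, y is the line along which they close (so a half turn about z gives the same grasp; the last joint's range is limited). The gripper opens to 94 mm and grips with 3 to 60 N. Pads are 16 mm wide; open, the fingers measure 119 mm over their backs; the gripper's body (75 mm by 177 mm) begins 78 mm behind the grasp point.
Start: joints at [1.2, 0.628, 0.038, 1.517, -0.027, 0.996, -0.02], TCP at [0.195, -0.62, 0.405] pointing down, gripper open.
Joint ranges: [-3.06, 3.06], [-0.37, 2.12], [-1.25, 1.32], [0.18, 2.47], [-1.1, 4.24], [0.23, 1.98], [-2.94, 2.94]. Speed limits (rad/s): [2.57, 2.57, 3.14, 3.14, 3.14, 3.14, 3.14].

### API

Orientations are given as a unit quaternion [x, y, z, w].
In Python, from rig import state, eyes, arm gives the robot as it stands.
- The arm moves only by the tool drive_tool, never from a script. Its argument "commands" is a list of rows, each an object of numbers: "grip": the finger opening in m, from 0 to 0.094; "x", "y", "z": the shift along the tool's x, y, z in m; "turn": the turn about the tool's z in rad. In form: [{"grip": .., "x": .., "y": .., "z": .., "turn": ..}, ...]. A call has 1 to 20 rows; each row shifts and turns the commanded pose from where the row before left it, along the tool's axes as they then stand; what a row does not reach is not made up. A row lasts 1/10 s, in which the tool goes at most 50 mm and 8.59 degrees, less where a joint would pass 70% of its speed; a pose out of reach is approached as far as the arm can. A call with a gripper value outside its range is refused whole. The fingers move at their own pace and stop on an object; the grip force is fixed at half the most. Time passes only in rows, so rows that do not move let the fingers close. It gives the time, the measured TCP pose, the force, the opening and the grip force at its end, in the units of the state.
- state(): the state, without advancing time (a new reading comes with each control period).
- eyes.get_image(name): name is "scene" or "top" or "wrist"; returns a dict with "pixels" (400x640x3 uint8, red, green, blue), "fov_y" (degrees; the focal length in pixels is half the picture's height over the tangent of half this angle, whatever the lens; pixels are square), "cx", "cy" (the principal point, pixels), "camera_from_world" (4x4, takes a point from world to camera coordinates). Camera axes: x right, y down, z forward; pixel columns grow to the right and rows downward; lengths in m; the calibration is good to about 2 mm. The wrist camera is an equidistant fisheye: a pixel r from the principal point sees the ray r / f radians off the axis. A picture is of the moment at which its call begins. There is no depth.
- arm.sign_off(): hands the job in; it is judged then, once.
The state is a dict: "time": time; "qpos": joint angles; "joint_vel": joint speeds; "joint_efforts": joint torques, N m; "tcp_pos": TCP position; "eef_rot": TCP orientation; "wrist_force": force on the tool from outside, world axes, zero at the start; "torque": the same for the moment, N m; "opening": finger opening in m; "gripper_force": force on a finger pad.
Only numpy, scipy, OpenCV 4.12 (cv2) and the standard library are available. Lean on these libraries where they do the work, as an engineer would, in place of code of your own. Each camera call takes 0.05 s, during which the arm holds its last target. There are 200 camera calls.

### The job

Set the fabric trimmer's back gauge to the red stop: with the fingertips press down the yellow pad in the middle of the gauge slide to free its brake, then, keeping it pressed, push the slide along its track until it rests against the red stop, and let go so that the brake holds it there. Only touch it: do not grip the slide, do not force it along while its brake is on, and leave the cutter head and everything else on the table where it is.

Things in the scene. Friction and masses are not known exactly. Their poses are not given: they have to be found in the camera images.
- trimmer: fabric trimmer fixed on the table: grey board 360 x 520 mm, green mat, top 24 mm above the table. Origin on the table under the board's middle; x along the cutting rail away from the robot, y left along the gauge track, z up. Track: slotted aluminium channel 32 x 420 mm along y, middle at x -150, y 20 mm, top 40 mm above the table. Cutting rail: along x at y -225 mm, 76 mm high
- slide_mid (a point): middle of the gauge slide, 49 mm above the table: a dark metal shell astride the track, 80 mm along it, 56 mm wide, top 58 mm above the table, with an aluminium fence 14 mm wide reaching 287 mm out over the mat (trimmer +x). It only slides along the track; its spring brake holds it against about 10 N; with the pad pressed it runs with about 1 N
- slide (a joint): position of the slide along the track, m: 0 at the track's middle, growing to the left (trimmer +y)
- pad_top (a point): middle of the pressing face of the yellow pad that stands out of the slide's middle: 64 mm above the table, 59 mm fully pressed. Pad 56 mm along the track, 38 mm across; at each end along the track a lip 5 mm thick, 6 mm high (46 mm clear between: room for shut fingertips; a lip also takes the sideways push). It goes straight down on a spring: 9 N to start, 11 N at 5 mm
- pad (a joint): how far the pad is pressed, m: 0 up (brake on), 0.005 fully down; the brake is free from about 0.001 on, press at least 0.003 to be sure. It springs up when let go
- red_stop_mid (a point): middle of the red stop, 49 mm above the table: a block clamped astride the track, 24 mm along it, 46 mm across, top 58 mm above the table, white line and brass thumbscrew. It stands towards one end of the track, left or right, and does not move. With the slide resting against it this point and slide_mid are 52 mm apart
- blue_stop_mid (a point): the blue stop, the same block in blue on the other end of the track, not wanted today; the point is its middle
- cutter_top (a point): the top of the knob of the black cutter head (62 x 54 mm, 114 mm above the table) parked near the robot's end of the cutting rail, along which it can slide; leave it parked
- teal_spool: loose thread spool, 38 mm across, 55 mm tall, standing on the left of the trimmer's mat; origin at its underside
- orange_spool: loose thread spool, 38 mm across, 55 mm tall, standing on the table in front of the trimmer, left; origin at its underside
- pin_tin: loose round tin with a green lid, 66 mm across, 24 mm tall, on the table in front of the trimmer, right; origin at its underside
- clapper: loose wooden pressing block, 240 x 62 x 44 mm, on the table far left; origin at its underside
- mug: loose black mug, 80 mm across, 92 mm tall, on the table far left; origin at its underside
- marker: loose white and blue marker pen, 145 mm long, lying on the table far right; origin at its underside
- pincushion: loose orange magnetic pin dish, 92 mm across, 22 mm tall, on the table far right; origin at its underside

How it is judged:
On the way, in this order (a step that is already met when the one before it is completed fails the run):
1. the yellow pad is pressed down while the slide is still where it started (value of joint pad above 0.002 m and distance of slide_mid from where it was at the start of the episode below 0.012 m), for 0.05 s.
2. the slide has reached the red stop (distance between slide_mid and red_stop_mid below 0.0545 m), for 0.05 s.
At the end, for the whole second after the job is handed in: The gauge slide rests against the red stop (gap under 2.5 mm), the yellow pad is up again (within 1 mm) so that the brake holds, the slide is at rest and nothing is touched (distance between slide_mid and red_stop_mid below 0.0545 m and value of joint pad below 0.001 m and velocity of joint slide between -0.005 and 0.005 m/s).
It fails at once if the slide was forced along (faster than 15 mm/s) with its brake on (value of joint pad below 0.0008 m and (velocity of joint slide above 0.015 m/s or velocity of joint slide below -0.015 m/s)).
It fails at once if the slide or its pad was taken between the fingers instead of being pressed from above (z of the grasp point in the frame of pad_top below 0.009 m and x of the grasp point in the frame of pad_top between -0.032 and 0.032 m and y of the grasp point in the frame of pad_top between -0.044 and 0.044 m).
It fails at once if the cutter head was moved from its parked place (more than 10 mm) (distance of cutter_top from where it was at the start of the episode above 0.01 m).
It fails at once if a loose thing on the table was pushed aside, tipped, lifted or carried (more than 15 mm) (distance of any of teal_spool, orange_spool, pin_tin, clapper, mug, marker, pincushion from where it was at the start of the episode above 0.015 m or angle between any of teal_spool, orange_spool, mug's own z axis and vertical above 0.5 rad).
It also fails if it takes over 35 s, if anything falls off the work surface, if the arm or the gripper's body presses on something with over 40 N, if the wrist force passes 120 N, or if a joint passes its speed limit or range.

## Working session

There is one attempt and no reset: what is moved stays moved. The work goes in short steps, Python scripts to look and compute and a tool call to move; the robot and the scene stay as the last step left them, time stands still between calls to the robot, and variables do not carry over. Pictures are saved under pics/ and viewed, at most 10 in all, crops included, and the job is handed in when it is done.

Besides the shell and the picture viewer there is one more tool, called after ">>>" as name([rows], argument=value, ...), one row to a line, values as JSON. drive_tool: Moves the arm, as the interface text tells. Its arguments: {"type":"object","properties":{"commands":{"type":"array","items":{"type":"object","properties":{"grip":{"type":"number"},"x":{"type":"number"},"y":{"type":"number"},"z":{"type":"number"},"turn":{"type":"number"}}}}},"required":["commands"]}

```bash
mkdir -p pics; cat > h.py <<'E'
import numpy as np, cv2
from rig import state, eyes, arm
def grab(n,f):
    im=eyes.get_image(n); cv2.imwrite('pics/'+f,im['pixels'][:,:,::-1]); return im
def ray(im,u,v):
    h=im['pixels'].shape[0]; f=h/2/np.tan(np.radians(im['fov_y'])/2)
    return np.array([(u-im['cx'])/f,(v-im['cy'])/f,1.])
def onplane(im,u,v,z):
    T=np.linalg.inv(im['camera_from_world']); d=T[:3,:3]@ray(im,u,v); o=T[:3,3]
    return o+d*(z-o[2])/d[2]
E
python3 - <<'E'
from h import *
import pickle
s=state(); print({k:np.round(v,3) for k,v in s.items()})
for n in ('top','scene'):
    im=grab(n,n+'1.png'); pickle.dump(im,open(n+'1.pkl','wb')); print(n,im['fov_y'],np.round(np.linalg.inv(im['camera_from_world']),3))
E
```

```text
{'time': np.float64(0.0), 'qpos': array([ 1.2  ,  0.629,  0.038,  1.518, -0.027,  0.996, -0.02 ]), 'joint_vel': array([-0.002,  0.002,  0.001, -0.002, -0.001, -0.002,  0.001]), 'joint_efforts': array([ 0.0000e+00, -5.4972e+01,  1.1440e+00, -1.8664e+01, -5.2000e-02,
        2.4000e-02,  0.0000e+00]), 'tcp_pos': array([ 0.195, -0.62 ,  0.404]), 'eef_rot': array([ 0.988,  0.152, -0.   , -0.001]), 'wrist_force': array([ 0.504, -0.023,  0.045]), 'torque': array([-0.015, -0.022, -0.008]), 'gripper_force': np.float64(0.0), 'opening': np.float64(0.094)}
top 53.1909429351893 [[ 0.009 -0.983  0.181  0.275]
 [-1.    -0.005  0.02  -0.023]
 [-0.019 -0.181 -0.983  1.487]
 [ 0.     0.     0.     1.   ]]
scene 43.827792642747724 [[ 0.797  0.508 -0.327  0.963]
 [ 0.604 -0.662  0.445 -0.629]
 [ 0.009 -0.552 -0.834  1.244]
 [ 0.     0.     0.     1.   ]]
```

View pics/top1.png

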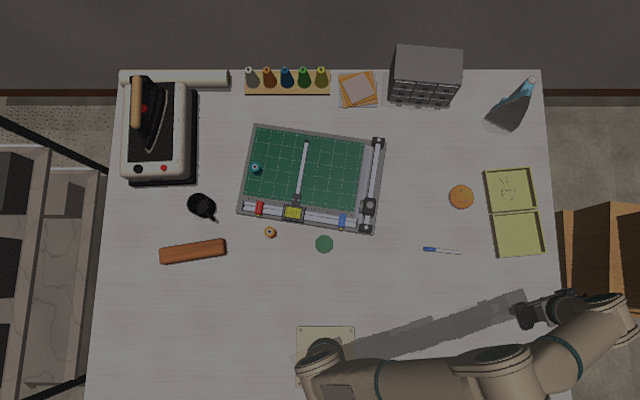

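View pics/scene1.png

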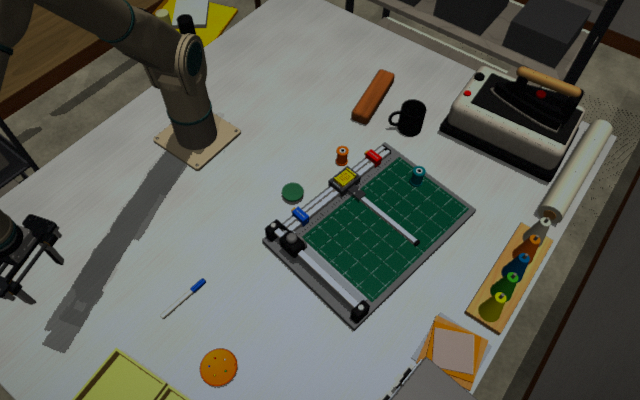

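The top view shows the red stop at (259,208) on the left, the yellow pad at (293,213) and the blue stop at (341,220). The scene view agrees: red (373,157), pad (345,179). Next I'll measure them by colour.

```bash
python3 - <<'E'
from h import *
import pickle
seed={'top':dict(pad=(293,213),red=(259,208),blue=(341,220),orange=(270,232)),'scene':dict(pad=(345,179),red=(373,157),blue=(300,215),orange=(342,155))}
hue=dict(pad=(22,35),red=(0,8),blue=(100,125),orange=(8,20)); zz=dict(pad=.066,red=.058,blue=.058,orange=.055)
for n in seed:
    im=pickle.load(open(n+'1.pkl','rb')); hsv=cv2.cvtColor(im['pixels'],cv2.COLOR_RGB2HSV)
    for k,(u,v) in seed[n].items():
        lo,hi=hue[k]; m=cv2.inRange(hsv,(lo,110,60),(hi,255,255))
        if k=='red': m|=cv2.inRange(hsv,(172,110,60),(180,255,255))
        w=np.zeros_like(m); cv2.circle(w,(u,v),18,255,-1); m&=w
        c=max(cv2.findContours(m,0,1)[0],key=cv2.contourArea); 
        vs,us=np.nonzero(m)
        (a,b),sz,_=cv2.minAreaRect(c)
        print(n,k,len(us),np.round((us.mean(),vs.mean(),a,b),1),np.round(sz,1),np.round(onplane(im,a,b,zz[k]),4))
E
```

```text
top pad 169 [292.5 212.  292.5 212.1] [15.5 11. ] [0.5036 0.1188 0.066 ]
top red 81 [258.7 207.1 258.7 207. ] [ 7.3 12.7] [0.5228 0.2433 0.058 ]
top blue 70 [341.6 220.3 341.6 220.4] [ 5.9 12.7] [ 0.4757 -0.0586  0.058 ]
top orange 67 [270.5 232.1 270.1 231.8] [11.6  9.4] [0.4329 0.1991 0.055 ]
scene pad 229 [344.9 176.6 344.8 176.5] [13.1 18.8] [0.5038 0.1224 0.066 ]
scene red 113 [373.7 155.4 373.5 155.3] [15.4  7.6] [0.5234 0.2469 0.058 ]
scene blue 130 [300.4 213.9 300.7 214.1] [17.2  8.5] [ 0.4788 -0.0559  0.058 ]
scene orange 163 [341.8 155.9 342.  155.5] [19. 12.] [0.4461 0.1894 0.055 ]
```

>>> drive_tool([
  {"grip": 0, "turn": 0.0912},
  {"grip": 0, "turn": 0.0912},
  {"grip": 0, "turn": 0.0912},
  {"grip": 0, "turn": 0.0912},
  {"grip": 0, "turn": 0.0912},
  {"grip": 0, "x": 0.025, "y": -0.036},
  {"grip": 0, "x": 0.025, "y": -0.036},
  {"grip": 0, "x": 0.025, "y": -0.036},
  {"grip": 0, "x": 0.025, "y": -0.036},
  {"grip": 0, "x": 0.025, "y": -0.036},
  {"grip": 0, "x": 0.025, "y": -0.036},
  {"grip": 0, "x": 0.025, "y": -0.036},
  {"grip": 0, "x": 0.025, "y": -0.036},
  {"grip": 0, "x": 0.025, "y": -0.036},
  {"grip": 0, "x": 0.025, "y": -0.036},
  {"grip": 0},
])

```text
invalid input at $.commands[0]: expected keys grip, x, y, z, turn
```

>>> drive_tool([
  {"grip": 0, "x": 0, "y": 0, "z": 0, "turn": 0.0912},
  {"grip": 0, "x": 0, "y": 0, "z": 0, "turn": 0.0912},
  {"grip": 0, "x": 0, "y": 0, "z": 0, "turn": 0.0912},
  {"grip": 0, "x": 0, "y": 0, "z": 0, "turn": 0.0912},
  {"grip": 0, "x": 0, "y": 0, "z": 0, "turn": 0.0912},
  {"grip": 0, "x": 0.025, "y": -0.036, "z": 0, "turn": 0},
  {"grip": 0, "x": 0.025, "y": -0.036, "z": 0, "turn": 0},
  {"grip": 0, "x": 0.025, "y": -0.036, "z": 0, "turn": 0},
  {"grip": 0, "x": 0.025, "y": -0.036, "z": 0, "turn": 0},
  {"grip": 0, "x": 0.025, "y": -0.036, "z": 0, "turn": 0},
  {"grip": 0, "x": 0.025, "y": -0.036, "z": 0, "turn": 0},
  {"grip": 0, "x": 0.025, "y": -0.036, "z": 0, "turn": 0},
  {"grip": 0, "x": 0.025, "y": -0.036, "z": 0, "turn": 0},
  {"grip": 0, "x": 0.025, "y": -0.036, "z": 0, "turn": 0},
  {"grip": 0, "x": 0.025, "y": -0.036, "z": 0, "turn": 0},
  {"grip": 0, "x": 0, "y": 0, "z": 0, "turn": 0},
])

```text
time: 1.7
tcp_pos: [0.5013, -0.2953, 0.404]
eef_rot: [0.998, -0.07, 0.001, -0.002]
wrist_force: [-0.4, 0.7, 0.8]
opening: 0.0003
gripper_force: 0.0
```

>>> drive_tool([
  {"grip": 0, "x": -0.0055, "y": -0.0412, "z": 0, "turn": 0.01},
  {"grip": 0, "x": -0.0055, "y": -0.0412, "z": 0, "turn": 0},
  {"grip": 0, "x": -0.0055, "y": -0.0412, "z": 0, "turn": 0},
  {"grip": 0, "x": -0.0055, "y": -0.0412, "z": 0, "turn": 0},
  {"grip": 0, "x": -0.0055, "y": -0.0412, "z": 0, "turn": 0},
  {"grip": 0, "x": -0.0055, "y": -0.0412, "z": 0, "turn": 0},
  {"grip": 0, "x": -0.0055, "y": -0.0412, "z": 0, "turn": 0},
  {"grip": 0, "x": -0.0055, "y": -0.0412, "z": 0, "turn": 0},
  {"grip": 0, "x": -0.0055, "y": -0.0412, "z": 0, "turn": 0},
  {"grip": 0, "x": -0.0055, "y": -0.0412, "z": 0, "turn": 0},
  {"grip": 0, "x": 0, "y": 0, "z": 0.03, "turn": 0},
  {"grip": 0, "x": 0, "y": 0, "z": 0.03, "turn": 0},
  {"grip": 0, "x": 0, "y": 0, "z": 0.03, "turn": 0},
  {"grip": 0, "x": 0, "y": 0, "z": 0, "turn": 0},
  {"grip": 0, "x": 0, "y": 0, "z": 0, "turn": 0},
])

```text
time: 3.2
tcp_pos: [0.508, 0.1131, 0.3148]
eef_rot: [0.997, -0.081, -0.0, 0.0]
wrist_force: [1.2, 0.3, -0.1]
opening: 0.0003
gripper_force: 0.0
```

```bash
python3 - <<'E'
from h import *
import pickle
im=grab('wrist','w1.png'); pickle.dump(im,open('w1.pkl','wb')); print(im['fov_y'],im['cx'],im['cy'],np.round(np.linalg.inv(im['camera_from_world']),3)); s=state(); print(s['tcp_pos'],s['eef_rot'],s['wrist_force'])
E
```

```text
65.70646984690485 317.0136457277567 197.9390993589039 [[-0.161 -0.956 -0.243  0.578]
 [-0.987  0.156  0.04   0.101]
 [-0.     0.247 -0.969  0.294]
 [ 0.     0.     0.     1.   ]]
[0.50843067 0.11325479 0.31558002] [ 9.96721352e-01 -8.09086577e-02  5.77347944e-04 -5.53482009e-05] [ 0.00333071 -0.21063522  1.08412126]
```

View pics/w1.png

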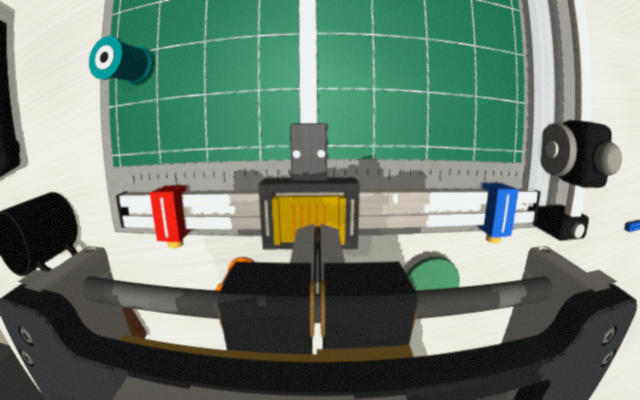

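The close wrist view shows the yellow pad across columns about 270-347 with its far edge at row 195, and the red stop at (168,213). The shut fingertips at (318,235) sit slightly right of the pad's middle. I'll cast fisheye rays.

```bash
python3 - <<'E'
from h import *
import pickle
im=pickle.load(open('w1.pkl','rb'))
T=np.linalg.inv(im['camera_from_world']); f=200/np.tan(np.radians(im['fov_y'])/2)
def P(u,v,z):
    a=np.array([u-im['cx'],v-im['cy']]); r=np.hypot(*a); t=r/f
    d=T[:3,:3]@np.r_[np.sin(t)*a/r,np.cos(t)]; return T[:3,3]+d*(z-T[2,3])/d[2]
hsv=cv2.cvtColor(im['pixels'],cv2.COLOR_RGB2HSV)
m=cv2.inRange(hsv,(20,120,60),(35,255,255)); m[:180]=0;m[252:]=0;m[:,:250]=0;m[:,370:]=0
for v in range(192,250,6):
    u=np.nonzero(m[v])[0]; print(v,(u.min(),u.max(),len(u)) if len(u) else None)
r=cv2.inRange(hsv,(0,150,100),(6,255,255))|cv2.inRange(hsv,(174,150,100),(180,255,255)); r[:170]=0;r[260:]=0;r[:,220:]=0
vs,us=np.nonzero(r); print('red',us.min(),us.max(),vs.min(),vs.max(), P(168,213,.058))
vs,us=np.nonzero(m);print(vs.min(),vs.max())
t=np.array([.150,.989]);n=np.array([.989,-.150]); tip=np.array([.5084,.1133])
for name,u,v,z in [('L',us[vs==210].min(),210,.07),('R',us[vs==210].max(),210,.07),('far',309,vs.min(),.064),('near',285,vs[us==285].max(),.064)]:
    p=P(u,v,z); print(name,u,v,p.round(4),'along',(p[:2]-tip)@t,'across',(p[:2]-tip)@n)
E
```

```text
192 None
198 (np.int64(272), np.int64(345), 74)
204 (np.int64(271), np.int64(345), 75)
210 (np.int64(272), np.int64(345), 66)
216 (np.int64(272), np.int64(345), 66)
222 (np.int64(272), np.int64(345), 67)
228 (np.int64(273), np.int64(345), 36)
234 (np.int64(273), np.int64(345), 28)
240 (np.int64(273), np.int64(345), 28)
246 None
red 149 179 186 241 [0.52648784 0.23975921 0.058     ]
195 245
L 272 210 [0.5182 0.1452 0.07  ] along 0.03296894639658972 across 0.004885711432019779
R 345 210 [0.5093 0.0906 0.07  ] along -0.022332161518073986 across 0.004294911236400821
far 309 195 [0.5237 0.1158 0.064 ] along 0.004816273471084067 across 0.014798686420240086
near 285 242 [0.4886 0.1414 0.064 ] along 0.024847962316339185 across -0.023797959207370614
```

>>> drive_tool([
  {"grip": 0, "x": -0.0045, "y": -0.005, "z": 0, "turn": 0},
  {"grip": 0, "x": 0, "y": 0, "z": 0.015, "turn": 0},
  {"grip": 0, "x": 0, "y": 0, "z": 0.015, "turn": 0},
  {"grip": 0, "x": 0, "y": 0, "z": 0.01, "turn": 0},
  {"grip": 0, "x": 0, "y": 0, "z": 0.005, "turn": 0},
  {"grip": 0, "x": 0, "y": 0, "z": 0, "turn": 0},
  {"grip": 0, "x": 0, "y": 0, "z": 0, "turn": 0},
  {"grip": 0, "x": 0, "y": 0, "z": 0, "turn": 0},
])

```text
time: 4.05
tcp_pos: [0.5045, 0.1194, 0.2703]
eef_rot: [0.997, -0.081, 0.001, -0.0]
wrist_force: [-0.3, 0.1, -0.6]
opening: 0.0004
gripper_force: 0.0
```

```bash
python3 - <<'E'
from h import *
im=grab('wrist','w2.png'); s=state(); print(s['tcp_pos'],s['eef_rot'],s['wrist_force'])
E
```

```text
[0.50450892 0.1193853  0.270212  ] [ 9.96749758e-01 -8.05582083e-02  5.14057903e-04 -1.73510676e-04] [-0.46680076  0.21500931 -0.27317107]
```

View pics/w2.png

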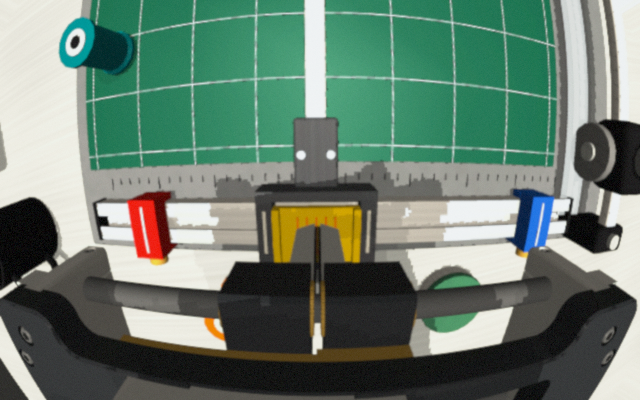

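The fingertips at (318,235) are centred between the lips (272-362), about 7 mm above the pad. I'll press down in small steps.

>>> drive_tool([
  {"grip": 0, "x": 0, "y": 0, "z": 0.004, "turn": 0},
  {"grip": 0, "x": 0, "y": 0, "z": 0.003, "turn": 0},
  {"grip": 0, "x": 0, "y": 0, "z": 0.002, "turn": 0},
  {"grip": 0, "x": 0, "y": 0, "z": 0.002, "turn": 0},
  {"grip": 0, "x": 0, "y": 0, "z": 0, "turn": 0},
  {"grip": 0, "x": 0, "y": 0, "z": 0, "turn": 0},
  {"grip": 0, "x": 0, "y": 0, "z": 0, "turn": 0},
])

```text
time: 4.8
tcp_pos: [0.5044, 0.1193, 0.2595]
eef_rot: [0.997, -0.081, 0.0, -0.0]
wrist_force: [-1.9, -0.1, 10.1]
opening: 0.0003
gripper_force: 5.0
```

>>> drive_tool([
  {"grip": 0, "x": 0, "y": 0, "z": 0.0008, "turn": 0},
  {"grip": 0, "x": 0, "y": 0, "z": 0, "turn": 0},
  {"grip": 0, "x": 0, "y": 0, "z": 0, "turn": 0},
])

```text
time: 5.1
tcp_pos: [0.5044, 0.1193, 0.2587]
eef_rot: [0.997, -0.081, 0.0, -0.0]
wrist_force: [-1.6, -0.4, 10.5]
opening: 0.0003
gripper_force: 5.1
```

>>> drive_tool([
  {"grip": 0, "x": 0, "y": -0.002, "z": 0, "turn": 0},
  {"grip": 0, "x": 0, "y": -0.003, "z": 0, "turn": 0},
  {"grip": 0, "x": 0, "y": -0.004, "z": 0, "turn": 0},
  {"grip": 0, "x": 0, "y": -0.004, "z": 0, "turn": 0},
  {"grip": 0, "x": 0, "y": -0.004, "z": 0, "turn": 0},
  {"grip": 0, "x": 0, "y": -0.004, "z": 0, "turn": 0},
  {"grip": 0, "x": 0, "y": -0.004, "z": 0, "turn": 0},
  {"grip": 0, "x": 0, "y": -0.004, "z": 0, "turn": 0},
  {"grip": 0, "x": 0, "y": -0.004, "z": 0, "turn": 0},
  {"grip": 0, "x": 0, "y": -0.004, "z": 0, "turn": 0},
  {"grip": 0, "x": 0, "y": -0.004, "z": 0, "turn": 0},
  {"grip": 0, "x": 0, "y": -0.004, "z": 0, "turn": 0},
  {"grip": 0, "x": 0, "y": -0.004, "z": 0, "turn": 0},
  {"grip": 0, "x": 0, "y": -0.004, "z": 0, "turn": 0},
  {"grip": 0, "x": 0, "y": -0.004, "z": 0, "turn": 0},
  {"grip": 0, "x": 0, "y": -0.003, "z": 0, "turn": 0},
  {"grip": 0, "x": 0, "y": -0.002, "z": 0, "turn": 0},
  {"grip": 0, "x": 0, "y": 0, "z": 0, "turn": 0},
])

```text
time: 6.9
tcp_pos: [0.5141, 0.181, 0.2587]
eef_rot: [0.997, -0.08, -0.0, -0.0]
wrist_force: [-1.7, 0.7, 10.1]
opening: 0.0005
gripper_force: 5.2
```

>>> drive_tool([
  {"grip": 0, "x": 0, "y": -0.002, "z": 0, "turn": 0},
  {"grip": 0, "x": 0, "y": -0.002, "z": 0, "turn": 0},
  {"grip": 0, "x": 0, "y": -0.002, "z": 0, "turn": 0},
  {"grip": 0, "x": 0, "y": -0.002, "z": 0, "turn": 0},
  {"grip": 0, "x": 0, "y": 0, "z": 0, "turn": 0},
])

```text
time: 7.4
tcp_pos: [0.5153, 0.1888, 0.2587]
eef_rot: [0.997, -0.08, -0.0, -0.0]
wrist_force: [-2.8, 0.9, 10.0]
opening: 0.0008
gripper_force: 5.2
```

```bash
python3 - <<'E'
from h import *
im=grab('wrist','w3.png'); s=state(); print(s['tcp_pos'],s['wrist_force'])
E
```

```text
[0.51529042 0.18880456 0.25866981] [-2.2565047   0.48094697 10.29176801]
```

View pics/w3.png

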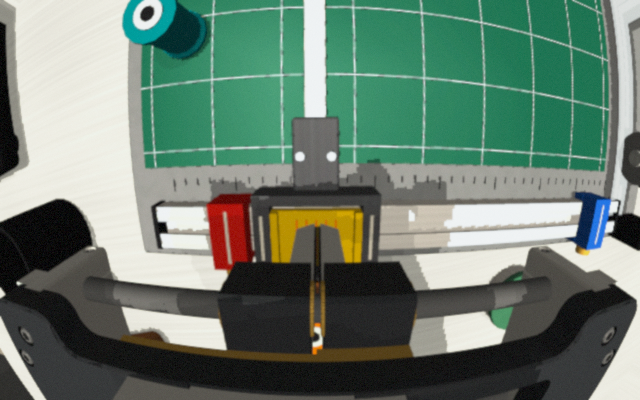

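The slide runs with the fingertips, and the gap to the red stop (columns 250-254) is now only a few mm. I'll creep on until the side force rises.

>>> drive_tool([
  {"grip": 0, "x": 0, "y": -0.0015, "z": 0, "turn": 0},
  {"grip": 0, "x": 0, "y": -0.0015, "z": 0, "turn": 0},
  {"grip": 0, "x": 0, "y": -0.001, "z": 0, "turn": 0},
  {"grip": 0, "x": 0, "y": 0, "z": 0, "turn": 0},
])

```text
time: 7.85
tcp_pos: [0.5159, 0.1926, 0.2587]
eef_rot: [0.997, -0.08, -0.0, -0.0]
wrist_force: [-2.6, -1.0, 10.3]
opening: 0.0005
gripper_force: 5.2
```

>>> drive_tool([
  {"grip": 0, "x": 0, "y": -0.0015, "z": 0, "turn": 0},
  {"grip": 0, "x": 0, "y": -0.0015, "z": 0, "turn": 0},
  {"grip": 0, "x": 0, "y": -0.001, "z": 0, "turn": 0},
  {"grip": 0, "x": 0, "y": 0, "z": 0, "turn": 0},
])

```text
time: 8.25
tcp_pos: [0.5164, 0.1949, 0.2585]
eef_rot: [0.997, -0.081, -0.001, 0.001]
wrist_force: [-2.8, -2.9, 9.6]
opening: 0.0009
gripper_force: 5.2
```

>>> drive_tool([
  {"grip": 0, "x": 0, "y": -0.001, "z": 0, "turn": 0},
  {"grip": 0, "x": 0, "y": -0.001, "z": 0, "turn": 0},
  {"grip": 0, "x": 0, "y": 0, "z": 0, "turn": 0},
  {"grip": 0, "x": 0, "y": 0, "z": 0, "turn": 0},
])

```text
time: 8.65
tcp_pos: [0.5166, 0.1954, 0.2584]
eef_rot: [0.997, -0.082, -0.001, 0.002]
wrist_force: [-3.2, -6.2, 11.6]
opening: 0.0008
gripper_force: 5.9
```

```bash
python3 - <<'E'
from h import *
im=grab('wrist','w4.png'); cv2.imwrite('pics/w4c.png',cv2.resize(im['pixels'][160:290,180:400,::-1],None,fx=3,fy=3)); s=state(); print(s['tcp_pos'],s['wrist_force'])
E
```

```text
[0.51660155 0.1953916  0.25837441] [-2.4345831  -7.36590723 12.06151853]
```

View pics/w4c.png

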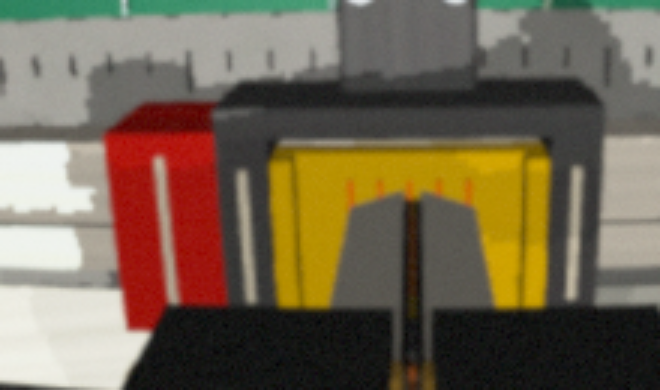

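The shell is flush against the red stop and the side force is 7 N. Now I'll lift straight up.

>>> drive_tool([
  {"grip": 0, "x": 0, "y": 0, "z": -0.003, "turn": 0},
  {"grip": 0, "x": 0, "y": 0, "z": -0.004, "turn": 0},
  {"grip": 0, "x": 0, "y": 0, "z": -0.01, "turn": 0},
  {"grip": 0, "x": 0, "y": 0, "z": -0.03, "turn": 0},
  {"grip": 0, "x": 0, "y": 0, "z": -0.03, "turn": 0},
  {"grip": 0, "x": 0, "y": 0, "z": -0.03, "turn": 0},
  {"grip": 0, "x": 0, "y": 0, "z": 0, "turn": 0},
  {"grip": 0, "x": 0, "y": 0, "z": 0, "turn": 0},
  {"grip": 0, "x": 0, "y": 0, "z": 0, "turn": 0},
])

```text
time: 9.6
tcp_pos: [0.5166, 0.1985, 0.364]
eef_rot: [0.997, -0.08, -0.001, 0.0]
wrist_force: [-0.1, 0.5, 0.9]
opening: 0.0005
gripper_force: 0.0
```

```bash
python3 - <<'E'
from h import *
im=grab('wrist','w5.png'); cv2.imwrite('pics/w5c.png',cv2.resize(im['pixels'][140:290,180:400,::-1],None,fx=3,fy=3)); s=state(); print(s['tcp_pos'],s['wrist_force'],s['joint_vel'].round(3))
E
```

```text
[0.51659424 0.19835593 0.36371756] [-0.10414006 -0.42119388 -0.16769277] [ 0.002  0.007  0.001 -0.002 -0.     0.001  0.001]
```

View pics/w5c.png

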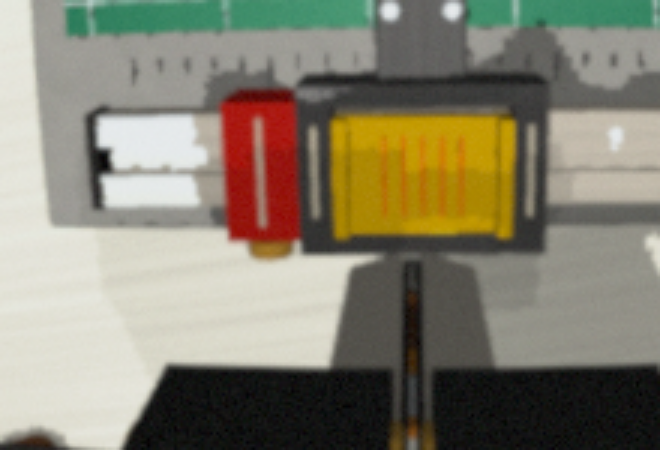

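The slide sits flush against the red stop, the pad is up and the fingers are clear, so I'm handing in.

```bash
python3 -c "
from rig import arm
print(arm.sign_off())"
```

```text
the job is handed in; nothing more can be done
None
```

The gauge slide now rests against the red stop with its pad up and the fingers clear, and I've handed the job in; the sign-off gave no verdict.

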